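# Slide the divider into the tilted stock bin

## Task

The blue stock bin on the sloping stand holds two kinds of fittings and needs its divider back. Take the wider of the two grey dividers from the leaning rest and slide it edgewise down the slot of the bin's grey guide until it stands fully home; the guide may sit a little off the middle, so find its slot and do not force the divider; lower the divider rather than let it drop, then let go. Leave the narrower divider and everything else on the table where they stand.

Things in the scene. Friction and masses are not known exactly. Their poses are not given: they have to be found in the camera images.
- bin: Open blue bin, 220 long x 150 wide x 95 high, walls and floor 4 mm, fixed on a steel stand, pitched 30 degrees front-down towards the robot. Origin: centre of its underside. x: along its length from the low front lip (50 mm) up to the back wall; y: across; z: square to its floor, out of the mouth. Fittings lie in its front and back, below z = 55 mm. Mid-length it holds a grey slotted guide.
- guide_top (a point): Point fixed in the bin at its x = 0, y = 0, z = 88 mm, level with the guide's flat top; axes as the bin's. The guide is two posts, one on each side wall, 48 mm long in x, from |y| = 55 mm out to the wall, joined by a floor whose top is at bin z = 7 mm. It sits stiffly where its last user pushed it.
- slot_range (a point): Point on the guide's floor at bin x = 0, y = 0, z = 7 mm; axes as the bin's. Each post is cut mid-length by a slot 7.5 mm wide in x, from |y| = 55 to 67 mm, open at the top and down to this floor. The two slots face each other at the same x, which is NOT measured: anywhere from -9 to +9 mm from this point, to be seen or felt for.
- divider_wide: Wider divider: grey plastic plate 130 wide (y) x 85 high (z) x 5 thick (x), with a tab on its top edge 50 wide x 10 thick, z = 85 to 130 mm. Loose, about 0.1 kg. Origin: middle of its bottom edge; z up the plate, x square to it. At the start it leans in the rest, top 25 degrees from vertical towards the robot, tab free. Home, its origin is at bin z = 7 mm, y = 0; either face to the front.
- divider_narrow: Narrower divider: the same but 95 mm wide. It leans in the same rest beside the wider one, about 130 mm from it centre to centre (left or right). To be left there.
- rack: Fixed steel rest for the dividers, 290 wide (y) x 90 deep, with a sloping back plate to about 85 mm height on the robot's side and a 10 mm lip on the far side. Origin: on the table under the dividers' bottom edges, which stand 30 mm above the table; y along its width.
- coupling: Grey plastic pipe coupling, a tube 68 mm in diameter, 75 high, standing. Origin: centre of its underside. Bystander.
- ball_valve: Grey ball valve with black lever, 90 long, 88 high, lying. Origin: under its centre. Bystander.
- tee: White pipe tee, 110 long, 52 high, lying. Origin: under its centre. Bystander.
- cement_can: Steel can, 70 mm in diameter, 100 high. Origin: centre of its underside. Bystander.
- flange: Grey pipe flange, 120 mm in diameter, 45 high. Origin: centre of its underside. Bystander.
- carton: Small cardboard carton 120 x 90 x 70 high. Origin: centre of its underside. Bystander.
Not all that is in view belongs to the job. Leave any brown or orange look-alike of the divider_wide alone.

How it is judged:
On the way:
1. the wider divider has entered the guide's slot while held by the fingers (z of divider_wide in the frame of bin between 0.02 and 0.07 m and x of divider_wide in the frame of bin between -0.013 and 0.013 m and y of divider_wide in the frame of bin between -0.006 and 0.006 m and contact force between the fingers and divider_wide above 1 N), for 0.05 s.
At the end, for the whole second after the job is handed in: In the bin's frame the wider divider's origin is below z = 11 mm (home is 7), within 13 mm of the middle in x and 6 mm in y; it is square to the bin within 0.09 rad, at rest and released. The narrower divider is within 20 mm of where it began (z of divider_wide in the frame of bin below 0.011 m and x of divider_wide in the frame of bin between -0.013 and 0.013 m and y of divider_wide in the frame of bin between -0.006 and 0.006 m and angle between the z axis of divider_wide and the z axis of bin, either way round below 0.09 rad and angle between the x axis of divider_wide and the x axis of bin, either way round below 0.09 rad and linear speed of divider_wide below 0.02 m/s and distance of divider_narrow from where it was at the start of the episode below 0.02 m); the robot touches nothing.
It fails at once if the divider is dropped: it moves faster than 0.4 m/s with no finger on it (contact force between the fingers and divider_wide below 0.05 N and linear speed of divider_wide above 0.4 m/s).
It fails at once if the divider is forced against the bin or its guide with more than 80 N (contact force between divider_wide and bin above 80 N).
It fails at once if the narrower divider is moved more than 20 mm (distance of divider_narrow from where it was at the start of the episode above 0.02 m).
It fails at once if another thing on the table is moved more than 30 mm (distance of any of coupling, ball_valve, tee, cement_can, flange, carton from where it was at the start of the episode above 0.03 m).
It also fails if it takes over 64 s, if anything falls off the work surface, if the arm or the gripper's body presses on something with over 40 N, if the wrist force passes 120 N, or if a joint passes its speed limit or range.

## Robot

A 6-joint arm with a two-finger parallel gripper is mounted at the origin on the work surface. World frame = base frame: x ahead of the robot, y to its left, z up, the work surface at z = 0. Lengths are in m, angles in rad, forces in N, time in s.
With the tool pointing down it reaches from about 0.3 to 0.775 m from the base axis. Payload 14.6 kg.
Tool frame: the origin (TCP) lies at the very end of the fingers, on their centre line; the grasp point (between the pads) lies 19 mm behind it; z points along the fingers, y is the line along which they close (so a half turn about z gives the same grasp; the last joint's range is limited). The gripper opens to 94 mm and grips with 3 to 60 N. Pads are 16 mm wide; open, the fingers measure 119 mm over their backs; the gripper's body (75 mm by 177 mm) begins 78 mm behind the grasp point.
Start: joints at [-1.383, 0.3, 1.521, -0, 1.321, -0.067], TCP at [0.139, -0.532, 0.205] pointing down, gripper open.
Joint ranges: [-3.03, 3.03], [-0.79, 2.21], [0.23, 2.52], [-1.04, 4.18], [0, 3.07], [-2.55, 2.55]. Speed limits (rad/s): [2.22, 2.22, 2.57, 3.14, 3.14, 3.14].

## Interface

Orientations are given as [roll, pitch, yaw] about the fixed x, y, z axes, in that order (R = Rz(yaw) Ry(pitch) Rx(roll)).
In Python, from station import ctrl gives the robot as it stands. The module is installed in compiled form; this text tells all that it offers.
- The arm moves only by the tool step_arm, never from a script. Its argument "deltas" is a list of rows, each an object with "dp": the shift along the tool's x, y, z scaled (see below), a list of three; "twist": the turn about the tool's z scaled (see below). In form: [{"dp": [tx, ty, tz], "twist": twist}, ...]. A call has 1 to 12 rows; each row shifts and turns the commanded pose from where the row before left it, along the tool's axes as they then stand; what a row does not reach is not made up. The controller multiplies each number of a shift by 0.04 m and each number of a turn by 4 degrees. A row lasts 1/10 s, in which the tool goes at most 50 mm and 8.59 degrees, less where a joint would pass 70% of its speed; a pose out of reach is approached as far as the arm can. A call with a number of a shift or a turn outside -1 to 1 is refused whole. A call with a gripper value outside its range is refused whole. "gripper" is the opening, from -1 (shut) to 1 (fully open), set as the call begins (left out, the last holds). The fingers move at their own pace and stop on an object; "squeeze" is the grip in N (left out, the last holds). Time passes only in rows, so rows that do not move let the fingers close. It gives the time, the measured TCP pose, the force, the opening and the grip force at its end, in the units of the state.
- ctrl.get_obs(): the state, without advancing time (a new reading comes with each control period).
- ctrl.camera(name): name is "scene" or "top" or "wrist"; returns (picture, depth): 400x640x3 uint8, red, green, blue; 400x640 float32, m along the optical axis (not along the pixel's ray), 0 where there is no reading.
- ctrl.get_calibration(name): a dict with "fx", "fy", "cx", "cy" (pixels), "world_to_cam" (4x4, takes a point from world to camera coordinates); the wrist camera has in their place "hand_eye" (4x4, takes a point from camera to tool coordinates, whose origin is the TCP and whose axes are the flange's). Camera axes: x right, y down, z forward; pixel columns grow to the right and rows downward; lengths in m; the calibration is good to about 2 mm. A picture is of the moment at which its call begins: read the wrist's pose just before it. get_calibration takes no time and is no camera call.
- ctrl.hand_in(): hands the job in; it is judged then, once.
Trained networks look in the newest picture that a camera, given by its name, has taken for a name from the list of things; names that differ only in an ending like _2 or _b are one class to them, and where a whole thing is asked for, a point or a joint stands for the part that bears it (a point fixed in the world has none). Each returns a list of dicts, best first, with "conf" (0 to 1); they miss things now and then, are a little off and sometimes report something else, mostly with a low value. They report only what shows in the picture. A call takes as long as a camera call. They do not tell look-alikes from the thing itself.
- ctrl.spot_in(camera, label): "rect" ([left, top, right, bottom] as shares, 0 to 1, of the picture: columns of its width, rows of its height, round what is visible of it).
- ctrl.cut_out(camera, label): "pixels" (400x640 bool, what is visible of it) and "rect" ([left, top, right, bottom] as shares, 0 to 1, of the picture: columns of its width, rows of its height, round what is visible of it).
The state is a dict: "time_s": time; "qpos": joint angles; "joint_vel": joint speeds; "tau": joint torques, N m; "ee_pos": TCP position; "eef_rot": TCP orientation; "force": force on the tool from outside, world axes, zero at the start; "moment": the same for the moment, N m; "grip_width": finger opening in m; "grip_force": force on a finger pad.
Only numpy, scipy, OpenCV 4.12 (cv2) and the standard library are available. Lean on these libraries where they do the work, as an engineer would, in place of code of your own. Each camera call takes 0.05 s, during which the arm holds its last target. There are 200 camera calls.

## Working session

There is one attempt and no reset: what is moved stays moved. The work goes in short steps, Python scripts to look and compute and a tool call to move; the robot and the scene stay as the last step left them, time stands still between calls to the robot, and variables do not carry over. Pictures are saved under pics/ and viewed, at most 10 in all, crops included, and the job is handed in when it is done.

Besides the shell and the picture viewer there is one more tool, called after "Emit:" as name(argument=value, ...), one argument or row to a line, values as JSON. step_arm: Moves the arm, as the interface text tells. Its arguments: {"type":"object","properties":{"deltas":{"type":"array"},"gripper":{"type":"number"},"squeeze":{"type":"number"}},"required":["deltas"]}

```bash
mkdir -p pics
cat > h.py <<'E'
from station import ctrl
import numpy as np, cv2
from scipy.spatial.transform import Rotation as R
def T_cam(name,obs=None):
    c=ctrl.get_calibration(name)
    if name=='wrist':
        o=obs or ctrl.get_obs(); T=np.eye(4); T[:3,:3]=R.from_euler('xyz',o['eef_rot']).as_matrix(); T[:3,3]=o['ee_pos']
        return c,T@np.array(c['hand_eye'])
    return c,np.linalg.inv(np.array(c['world_to_cam']))
def cloud(name,depth,T=None):
    c,T=T_cam(name) if T is None else (ctrl.get_calibration(name),T)
    v,u=np.mgrid[:400,:640]; 
    P=np.stack([(u-c['cx'])/c['fx']*depth,(v-c['cy'])/c['fy']*depth,depth],-1)
    return P@T[:3,:3].T+T[:3,3]
def save(n,p): cv2.imwrite('pics/'+n,p[:,:,::-1])
E
python3 - <<'E'
from h import *
print({k:np.round(v,3) for k,v in ctrl.get_obs().items()})
for n in('scene','top'):
    p,d=ctrl.camera(n); save(n+'0.png',p); np.savez(n+'0.npz',p=p,d=d); W=cloud(n,d)
    print(n,np.round(T_cam(n)[1],3).tolist(),ctrl.get_calibration(n)['fx'])
    for l in('divider_wide','divider_narrow','bin','guide_top','rack'):
        for r in ctrl.cut_out(n,l)[:3]:
            m=r['pixels']&(d>0); print(l,round(r['conf'],2),np.round(np.array(r['rect'])*[640,400,640,400]),np.round(np.percentile(W[m],[2,50,98],axis=0),3).tolist() if m.any() else 0)
E
```

```text
{'time_s': np.float64(0.0), 'qpos': array([-1.383,  0.301,  1.522, -0.   ,  1.321, -0.067]), 'joint_vel': array([ 0.001,  0.001, -0.   ,  0.002, -0.002,  0.002]), 'tau': array([ 2.0000e-03, -5.3181e+01, -3.5274e+01,  7.1000e-02,  2.4000e-02,
       -0.0000e+00]), 'ee_pos': array([ 0.139, -0.532,  0.205]), 'eef_rot': array([-3.14 , -0.   ,  0.255]), 'force': array([-0.121, -0.97 ,  0.153]), 'moment': array([ 0.013, -0.013, -0.011]), 'grip_force': np.float64(0.0), 'grip_width': np.float64(0.094)}
scene [[-0.653, 0.457, -0.603, 1.323], [0.757, 0.416, -0.504, 0.705], [0.02, -0.786, -0.618, 0.949], [0.0, 0.0, 0.0, 1.0]] 364.5512822350796
divider_wide 0.72 [289. 178. 322. 200.] [[0.285, -0.263, -0.0], [0.36, -0.197, 0.007], [0.411, -0.136, 0.014]]
divider_wide 0.71 [250. 160. 273. 196.] [[0.365, -0.478, 0.002], [0.525, -0.301, 0.083], [0.549, -0.242, 0.148]]
divider_wide 0.67 [352. 206. 392. 228.] [[0.29, 0.08, 0.0], [0.347, 0.141, 0.007], [0.419, 0.204, 0.014]]
divider_narrow 0.66 [272. 172. 290. 205.] [[0.511, -0.221, 0.042], [0.538, -0.174, 0.086], [0.56, -0.133, 0.149]]
divider_narrow 
[... 598 characters left out ...]
-0.004], [0.356, -0.201, 0.007], [0.405, -0.14, 0.018]]
divider_wide 0.56 [260. 224. 298. 260.] [[0.287, 0.076, -0.003], [0.338, 0.135, 0.007], [0.409, 0.201, 0.018]]
divider_wide 0.53 [379. 186. 414. 198.] [[0.488, -0.364, 0.034], [0.52, -0.304, 0.09], [0.544, -0.246, 0.153]]
divider_narrow 0.57 [349. 188. 378. 195.] [[0.501, -0.222, 0.033], [0.53, -0.178, 0.096], [0.555, -0.136, 0.153]]
bin 0.85 [227. 140. 273. 199.] [[0.515, 0.153, 0.03], [0.62, 0.24, 0.089], [0.713, 0.314, 0.203]]
guide_top 0.79 [224. 135. 275. 203.] [[0.515, 0.153, 0.028], [0.619, 0.241, 0.09], [0.717, 0.316, 0.203]]
rack 0.9 [340. 176. 416. 207.] [[0.489, -0.379, -0.005], [0.551, -0.231, 0.008], [0.592, -0.104, 0.091]]
```

```bash
ls pics
```

```text
scene0.png
top0.png
```

View pics/scene0.png

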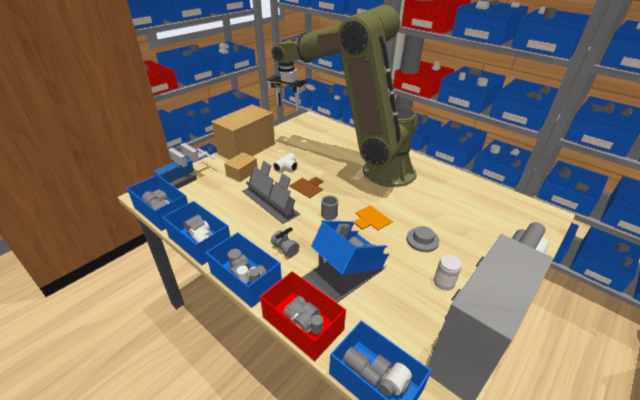

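View pics/top0.png

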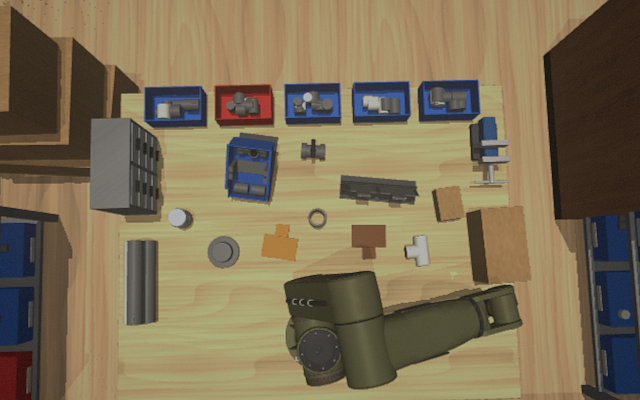

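```bash
cat >> h.py <<'E'
def plan(xyz,yaw=None):
    """total shift in tool axes /0.04 and twist /4deg from present pose (shift as done at present yaw)"""
    o=ctrl.get_obs(); M=R.from_euler('xyz',o['eef_rot']).as_matrix()
    d=M.T@(np.array(xyz)-o['ee_pos'])/0.04
    t=0 if yaw is None else -np.degrees((yaw-o['eef_rot'][2]))/4
    print('units dp',np.round(d,3),'twist',round(t,3))
E
python3 - <<'E'
from h import *
print('hand_eye',np.round(ctrl.get_calibration('wrist')['hand_eye'],3).tolist())
for n in('top','scene'):
    z=np.load(n+'0.npz'); W=cloud(n,z['d']); p=z['p'].astype(int)
    x,y,h=W[...,0],W[...,1],W[...,2]
    # upper parts of dividers
    for nm,a,b in(('wide',-.40,-.238),('narrow',-.238,-.10)):
        m=(x>.46)&(x<.57)&(y>a)&(y<b)&(h>.09)&(h<.17)
        q=W[m]; c=q.mean(0); u,s,vt=np.linalg.svd(q-c); print(n,nm,m.sum(),np.round(c,4),'normal',np.round(vt[2],3),'y-ext',np.round([q[:,1].min(),q[:,1].max()],3))
    m=(x>.45)&(x<.75)&(y>.1)&(y<.36)&(h>.03)&(h<.3)&(p[...,2]>p[...,0]+40)
    q=W[m]; r=cv2.minAreaRect(q[:,:2].astype(np.float32)); print(n,'bin',m.sum(),r)
    r=cv2.minAreaRect(W[(x>.47)&(x<.62)&(y>-.42)&(y<-.08)&(h>.005)][:,:2].astype(np.float32)); print('rack',r)
plan([.44,-.29,.36],.255)
p=np.load('top0.npz')['p'][160:280,220:440]; save('crop1.png',cv2.resize(p,None,fx=3.6,fy=3.6,interpolation=cv2.INTER_CUBIC))
E
```

```text
hand_eye [[-0.001, -0.959, -0.284, 0.083], [1.0, -0.001, -0.0, -0.001], [0.0, -0.284, 0.959, -0.179], [0.0, 0.0, 0.0, 1.0]]
top wide 179 [ 0.5051 -0.3032  0.1202] normal [-0.898  0.094 -0.43 ] y-ext [-0.367 -0.239]
top narrow 147 [ 0.5173 -0.1766  0.1238] normal [-0.9    0.099 -0.425] y-ext [-0.238 -0.126]
top bin 1219 ((0.617936909198761, 0.23388315737247467), (0.15934982895851135, 0.21604523062705994), 80.99114990234375)
rack ((0.5450752973556519, -0.25049668550491333), (0.33902037143707275, 0.14971652626991272), 89.8644790649414)
scene wide 211 [ 0.5115 -0.2978  0.1159] normal [ 0.916 -0.09   0.391] y-ext [-0.369 -0.24 ]
scene narrow 220 [ 0.5246 -0.1736  0.117 ] normal [ 0.915 -0.091  0.393] y-ext [-0.238 -0.127]
scene bin 2426 ((0.6201531291007996, 0.23533107340335846), (0.16117608547210693, 0.217404305934906), 81.63740539550781)
rack ((0.5516940355300903, -0.2406870573759079), (0.2964850962162018, 0.12664595246315002), 89.79502868652344)
units dp [ 8.818 -3.961 -3.864] twist -0.003
```

View pics/crop1.png

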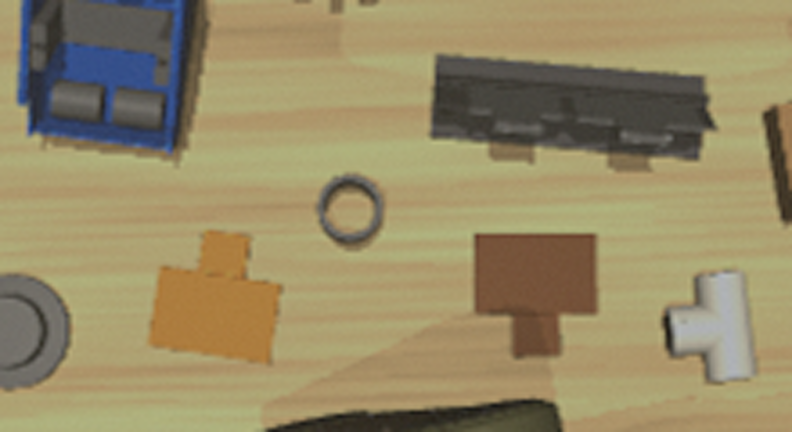

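Candidates: grey wide in the rack (top view px 396,192), grey narrow (363,191), brown plate (369,237) and orange plate (280,246). The last two are flat look-alikes. The grey one at y≈-0.30 is 128 mm wide, so it is the one meant; in the crop its tab is at (645,137). First I look into the bin with the wrist camera.

Emit:
step_arm(
  deltas=[
    {"dp": [0,0,-1],"twist": 0},
    {"dp": [0,0,-1],"twist": 0},
    {"dp": [0,0,-1],"twist": 0},
    {"dp": [0.8,-0.78,0],"twist": 0},
    {"dp": [0.8,-0.78,0],"twist": 0},
    {"dp": [0.8,-0.78,0],"twist": 0},
    {"dp": [0.8,-0.78,0],"twist": 0},
    {"dp": [0.8,-0.78,0],"twist": 0},
    {"dp": [0.8,-0.78,0],"twist": 0},
    {"dp": [0.8,-0.78,0],"twist": 0},
    {"dp": [0.8,-0.78,0],"twist": 0},
    {"dp": [0.8,-0.78,0],"twist": 0},
  ],
)

```text
time_s: 1.8
ee_pos: [0.347, -0.1862, 0.3257]
eef_rot: [3.141, -0.001, 0.255]
force: [2.0, -0.6, -0.1]
grip_width: 0.0939
grip_force: 0.0
```

Emit:
step_arm(
  deltas=[
    {"dp": [0.8,-0.78,0],"twist": 0},
    {"dp": [0.8,-0.78,0],"twist": 0},
    {"dp": [0.8,-0.78,0],"twist": 0},
    {"dp": [0.8,-0.78,0],"twist": 0},
    {"dp": [0.8,-0.78,0],"twist": 0},
    {"dp": [0.8,-0.78,0],"twist": 0},
    {"dp": [0.8,-0.78,0],"twist": 0},
    {"dp": [0.8,-0.78,0],"twist": 0},
    {"dp": [0.8,-0.78,0],"twist": 0},
    {"dp": [0.8,-0.78,0],"twist": 0},
    {"dp": [0.8,-0.78,0],"twist": 0},
    {"dp": [0,0,0],"twist": -1},
  ],
)

```text
time_s: 3.0
ee_pos: [0.6017, 0.2368, 0.3224]
eef_rot: [-3.141, 0.004, 0.328]
force: [0.1, -0.9, -0.6]
grip_width: 0.0938
grip_force: 0.0
```

Emit:
step_arm(
  deltas=[
    {"dp": [0,0,0],"twist": -1},
    {"dp": [0,0,0],"twist": -1},
    {"dp": [0,0,0],"twist": -1},
    {"dp": [0,0,0],"twist": -1},
    {"dp": [0,0,0],"twist": -1},
    {"dp": [0,0,0],"twist": -1},
    {"dp": [0,0,0],"twist": -1},
    {"dp": [0,0,0],"twist": -1},
    {"dp": [0,0,0],"twist": -1},
    {"dp": [0,0,0],"twist": -1},
    {"dp": [0,0,0],"twist": -1},
    {"dp": [0,0,0],"twist": -1},
  ],
)

```text
time_s: 4.2
ee_pos: [0.6007, 0.2329, 0.3254]
eef_rot: [-3.142, 0.0, 1.165]
force: [-0.7, -0.3, -0.1]
grip_width: 0.0938
grip_force: 0.0
```

Emit:
step_arm(
  deltas=[
    {"dp": [0,0,0],"twist": -1},
    {"dp": [0,0,0],"twist": -1},
    {"dp": [0,0,0],"twist": -1},
    {"dp": [0,0,0],"twist": -1},
    {"dp": [0,0,0],"twist": -1},
    {"dp": [0,0,0],"twist": -1},
    {"dp": [0,0,0],"twist": -1},
    {"dp": [0,0,0],"twist": -1},
    {"dp": [0,0,0],"twist": -1},
    {"dp": [0,0,0],"twist": -1},
    {"dp": [0,0,0],"twist": -1},
    {"dp": [0,0,0],"twist": -1},
  ],
)

```text
time_s: 5.4
ee_pos: [0.6007, 0.2329, 0.3254]
eef_rot: [-3.141, -0.0, 2.003]
force: [-0.8, -0.2, 0.2]
grip_width: 0.0937
grip_force: 0.0
```

Emit:
step_arm(
  deltas=[
    {"dp": [0,0,0],"twist": -1},
    {"dp": [0,0,0],"twist": -1},
    {"dp": [0,0,0],"twist": -1},
    {"dp": [0,0,0],"twist": -1},
    {"dp": [0,0,0],"twist": -1},
    {"dp": [0,0,0],"twist": -1},
    {"dp": [0,0,0],"twist": -1},
    {"dp": [0,0,0],"twist": -1},
    {"dp": [0,0,0],"twist": -1},
    {"dp": [0,0,0],"twist": -1},
    {"dp": [0,0,0],"twist": -1},
    {"dp": [0,0,0],"twist": -1},
  ],
)

```text
time_s: 6.6
ee_pos: [0.6007, 0.2329, 0.3254]
eef_rot: [-3.142, -0.0, 2.841]
force: [-0.1, -0.4, 0.1]
grip_width: 0.0937
grip_force: 0.0
```

Emit:
step_arm(
  deltas=[
    {"dp": [0,0,0],"twist": -1},
    {"dp": [0,0,0],"twist": -1},
    {"dp": [0,0,0],"twist": 0},
    {"dp": [0,0,0],"twist": 0},
  ],
)

```text
time_s: 7.0
ee_pos: [0.6007, 0.2329, 0.3254]
eef_rot: [-3.142, -0.0, 2.975]
force: [0.5, -0.2, 0.4]
grip_width: 0.0938
grip_force: 0.0
```

Run:
```python
from h import *
o=ctrl.get_obs(); c,T=T_cam('wrist',o); p,d=ctrl.camera('wrist'); np.savez('wbin.npz',p=p,d=d,T=T); save('wbin.png',p)
print(o['time_s'],o['ee_pos'],o['eef_rot'],o['qpos'][5],c['fx'],c['fy'],c['cx'],c['cy'])
```

```text
7.0 [0.60069222 0.23292524 0.325415  ] [-3.14157166e+00 -4.49289561e-05  2.97542792e+00] -1.0915597599513798 314.168062671754 314.168062671754 323.0143349835762 198.64982752450302
```

View pics/wbin.png

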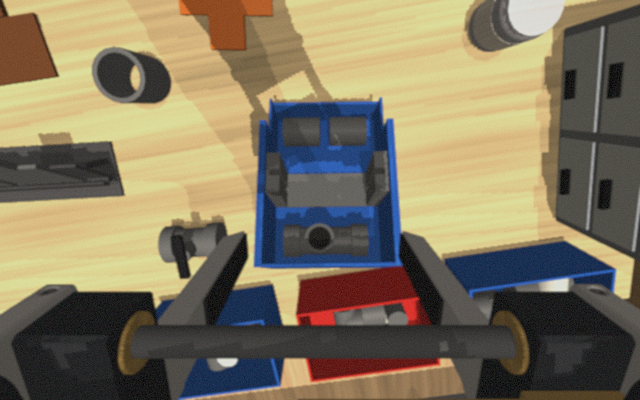

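The wrist view shows the bin at (325,185). The guide posts are at (277,180) and (376,178), and the low front lip is at the top (325,103). I go lower for a finer view of the slots.

Emit:
step_arm(
  deltas=[
    {"dp": [0,0,0.7],"twist": 0},
    {"dp": [0,0,0.7],"twist": 0},
    {"dp": [0,0,0.6],"twist": 0},
    {"dp": [0,0,0],"twist": 0},
    {"dp": [0,0,0],"twist": 0},
  ],
)

```text
time_s: 7.55
ee_pos: [0.6008, 0.233, 0.2464]
eef_rot: [3.141, 0.0, 2.977]
force: [0.9, -0.3, 0.0]
grip_width: 0.0941
grip_force: 0.0
```

Run:
```python
from h import *
from scipy.optimize import least_squares
o=ctrl.get_obs(); c,T=T_cam('wrist',o)
P=[];D=[]
for i in range(4):
    p,d=ctrl.camera('wrist'); P.append(p.astype(float)); D.append(np.where(d>0,d,np.nan))
p=np.mean(P,0).astype(np.uint8); d=np.nan_to_num(np.nanmedian(D,0)); np.savez('wbin2.npz',p=p,d=d,T=T)
r=ctrl.cut_out('wrist','bin'); print([(round(q['conf'],2),np.round(np.array(q['rect'])*[640,400,640,400])) for q in r]); np.save('binmask.npy',r[0]['pixels'])
x0,y0,x1,y1=[int(v) for v in np.array(r[0]['rect'])*[640,400,640,400]]
x0=max(x0-10,0);y0=max(y0-10,0);print(x0,y0)
cr=p[y0:y1+10,x0:x1+10]; save('wbin2.png',cv2.resize(cr,None,fx=3,fy=3,interpolation=cv2.INTER_CUBIC)); print(cr.shape,o['ee_pos'],o['eef_rot'])
```

```text
[(0.95, array([234.,  93., 426., 311.])), (0.4, array([  1., 182.,  44., 196.]))]
223 83
(237, 212, 3) [0.6008433  0.23299232 0.24635548] [3.14135589e+00 3.73170456e-04 2.97672310e+00]
```

View pics/wbin2.png

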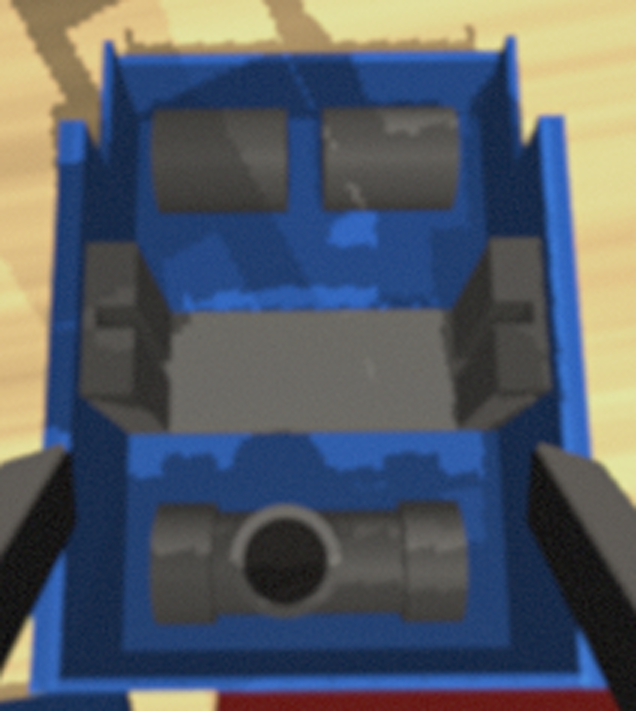

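The crop shows both slots as dark notches: left at crop (118,316), right at (513,313). In the full picture these are (262.3,188.3) and (394.0,187.2).

Run:
```python
from h import *
z=np.load('wbin2.npz'); d=z['d'];T=z['T']; c=ctrl.get_calibration('wrist'); W=cloud('wrist',d,T)
# post tops pixel patches (crop coords /3 + offset)
def patch(a,b,e,f): # x0,x1,y0,y1 in crop px
    return W[83+e//3:83+f//3,223+a//3:223+b//3].reshape(-1,3)
L=np.vstack([patch(92,130,250,298),patch(92,130,335,385)]); Rr=np.vstack([patch(498,536,248,296),patch(502,540,330,380)])
for q in(L,Rr):
    cc=np.median(q,0); u,s,vt=np.linalg.svd(q-cc); print('top patch',np.round(cc,4),'n',np.round(vt[2],3))
q=np.vstack([L,Rr]);
# robust plane
cc=q.mean(0)
for _ in range(4):
    n=np.linalg.svd(q-cc,full_matrices=False)[2][2]; e=(q-cc)@n; q=q[abs(e)<max(.002,2*np.std(e))]; cc=q.mean(0)
n=n*np.sign(n[2]); print('plane n',np.round(n,3),'tilt',np.degrees(np.arccos(n[2])),'rms',np.std((q-cc)@n))
def ray(u,v):
    r=T[:3,:3]@np.array([(u-c['cx'])/c['fx'],(v-c['cy'])/c['fy'],1]); o=T[:3,3]; return o+r*((cc-o)@n)/(r@n)
pts={k:ray(223+a/3,83+b/3) for k,a,b in[('sL',118,316),('sR',513,312.5),('pLf',110,243),('pLb',110,400),('pRf',515,238),('pRb',520,393)]}
for k,v in pts.items(): print(k,np.round(v,4))
y=pts['sR']-pts['sL']; print('dist',np.linalg.norm(y),'yaw',-np.arctan2(y[0],y[1]),'y tilt z',y[2]/np.linalg.norm(y),'mid',(pts['sL']+pts['sR'])/2)
# post lengths
print(np.linalg.norm(pts['pLb']-pts['pLf']),np.linalg.norm(pts['pRb']-pts['pRf']))
# bin walls: outer rim edges cross-check; floor plane of guide
F=patch(200,420,325,420); cf=np.median(F,0); m=np.linalg.svd(F-F.mean(0),full_matrices=False)[2][2]; m*=np.sign(m[2])
print('guide floor',np.round(cf,4),'n',np.round(m,3),'dist to top plane',(cc-cf)@n, 'tilt',np.degrees(np.arccos(m[2])),'yaw',np.arctan2(-m[1],-m[0]))
# blue wall tops -> extents along y
```

```text
top patch [0.5852 0.1779 0.1487] n [ 0.492 -0.081 -0.867]
top patch [0.605  0.3013 0.1491] n [-0.493  0.078  0.866]
plane n [-0.492  0.077  0.867] tilt 29.895362251525942 rms 0.0003801389505219184
sL [0.5812 0.1809 0.1462]
sR [0.6    0.3    0.1462]
pLf [0.5605 0.1807 0.1344]
pLb [0.6032 0.1759 0.1591]
pRf [0.5797 0.3053 0.1343]
pRb [0.6214 0.2972 0.1587]
dist 0.12058966592766834 yaw -0.1564521600148086 y tilt z 0.00043914724753417483 mid [0.59056902 0.24042628 0.14620907]
0.04962214244045173 0.04899308267689634
guide floor [0.6305 0.232  0.0762] n [-0.493  0.077  0.866] dist to top plane 0.08097712101267271 tilt 29.964342910883992 yaw -0.1547824249103154
```

Checks hold: tilt 29.9°, guide floor 81 mm below the post tops, posts 48-49 mm long, slot spacing 121 mm. Now over to the rest.

Emit:
step_arm(
  deltas=[
    {"dp": [0,0,-0.8],"twist": 0},
    {"dp": [0,0,-0.8],"twist": 0},
    {"dp": [0,-0.4,-0.6],"twist": 0},
    {"dp": [0.06,-0.95,0],"twist": 0},
    {"dp": [0.06,-0.95,0],"twist": 0},
    {"dp": [0.06,-0.95,0],"twist": 0},
    {"dp": [0.06,-0.95,0],"twist": 0},
    {"dp": [0.06,-0.95,0],"twist": 0},
    {"dp": [0.06,-0.95,0],"twist": 0},
    {"dp": [0.06,-0.95,0],"twist": 0},
    {"dp": [0.06,-0.95,0],"twist": 0},
    {"dp": [0.06,-0.95,0],"twist": 0},
  ],
)

```text
time_s: 9.0
ee_pos: [0.5204, -0.1182, 0.3343]
eef_rot: [-3.141, 0.001, 2.977]
force: [0.6, -0.3, -0.0]
grip_width: 0.0939
grip_force: 0.0
```

Emit:
step_arm(
  deltas=[
    {"dp": [0.06,-0.95,0],"twist": 0},
    {"dp": [0.06,-0.95,0],"twist": 0},
    {"dp": [0.06,-0.95,0],"twist": 0},
    {"dp": [0.06,-0.95,0],"twist": 0},
    {"dp": [0,0,0.8],"twist": -0.9},
    {"dp": [0,0,0.7],"twist": 0},
    {"dp": [0,0,0],"twist": 0},
    {"dp": [0,0,0],"twist": 0},
  ],
)

```text
time_s: 9.8
ee_pos: [0.4868, -0.2652, 0.2748]
eef_rot: [-3.141, 0.001, 3.04]
force: [0.6, -0.0, 0.2]
grip_width: 0.094
grip_force: 0.0
```

Run:
```python
from h import *
o=ctrl.get_obs(); c,T=T_cam('wrist',o)
D=[];P=[]
for i in range(3):
    p,d=ctrl.camera('wrist'); P.append(p.astype(float)); D.append(np.where(d>0,d,np.nan))
p=np.mean(P,0).astype(np.uint8); d=np.nan_to_num(np.nanmedian(D,0)); np.savez('wrack.npz',p=p,d=d,T=T)
W=cloud('wrist',d,T); print(o['time_s'],o['ee_pos'],o['eef_rot'],o['qpos'][5])
for l in('divider_wide','divider_narrow'):
    for r in ctrl.cut_out('wrist',l)[:2]:
        m=r['pixels']&(d>0); q=W[m]; print(l,round(r['conf'],2),np.round(np.array(r['rect'])*[640,400,640,400]),np.round(np.percentile(q,[1,50,99],axis=0),3).tolist())
        n=np.linalg.svd(q-np.median(q,0),full_matrices=False)[2][2]; print(n)
save('wrack.png',p)
```

```text
9.8 [ 0.48682354 -0.26515571  0.27481045] [-3.14115051e+00  8.34744238e-04  3.04017916e+00] -2.0341786540606015
divider_wide 0.7 [311.   0. 411. 110.] [[0.286, -0.262, 0.003], [0.355, -0.199, 0.006], [0.407, -0.136, 0.011]]
[-0.05127487  0.00261799 -0.99868115]
divider_wide 0.63 [240. 196. 350. 216.] [[0.487, -0.361, 0.039], [0.509, -0.299, 0.106], [0.55, -0.24, 0.149]]
[ 0.89925957 -0.09938352  0.42597551]
divider_narrow 0.85 [357. 196. 445. 215.] [[0.5, -0.224, 0.007], [0.52, -0.178, 0.122], [0.564, -0.131, 0.149]]
[ 0.9084517  -0.08819246  0.40857998]
```

View pics/wrack.png

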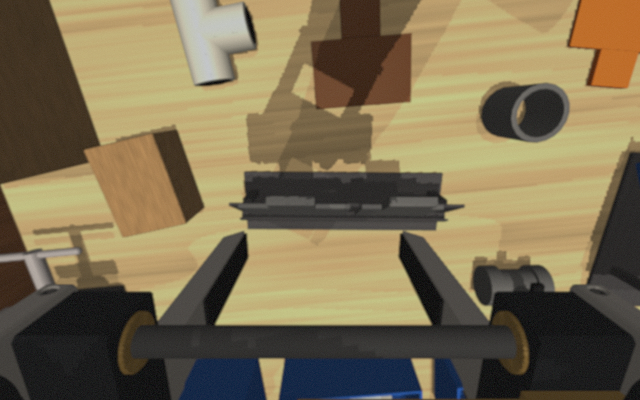

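The wrist view shows both dividers edge-on in the rest: the wide tab at about (298,200), plate 240–350, and the narrow tab at about (413,200). I need the tab centre.

Run:
```python
from h import *
z=np.load('wrack.npz'); W=cloud('wrist',z['d'],z['T']); q=W.reshape(-1,3)
z2=np.load('top0.npz'); q2=cloud('top',z2['d']).reshape(-1,3); z3=np.load('scene0.npz'); q3=cloud('scene',z3['d']).reshape(-1,3)
for nm,a in(('wrist',q),('top',q2),('scene',q3)):
    for lo,hi in((.118,.135),(.135,.146),(.146,.16)):
        m=(a[:,0]>.46)&(a[:,0]<.54)&(a[:,1]<-.245)&(a[:,1]>-.37)&(a[:,2]>lo)&(a[:,2]<hi); s=a[m]
        if len(s)>3: print(nm,lo,len(s),'med',np.round(np.median(s,0),4),'y',np.round(np.percentile(s[:,1],[1,99]),4),'x',np.round(np.percentile(s[:,0],[2,98]),4))
g=[.4985,-.303,.1315-.019]; plan(g,3.04)
# tab rows in image: profile of depth along row
d=z['d']
for v in range(194,206,2): print(v,[int(h*1000) for h in W[v,270:330:3,2]])
```

```text
wrist 0.118 100 med [ 0.5067 -0.2977  0.1297] y [-0.3249 -0.2742] x [0.5004 0.5108]
wrist 0.135 216 med [ 0.4909 -0.2994  0.145 ] y [-0.3229 -0.2742] x [0.4867 0.5029]
wrist 0.146 319 med [ 0.4942 -0.2979  0.1472] y [-0.3231 -0.2746] x [0.4892 0.4994]
top 0.118 27 med [ 0.5042 -0.2967  0.1272] y [-0.3293 -0.2657] x [0.4985 0.5112]
top 0.135 26 med [ 0.4952 -0.3067  0.1414] y [-0.3267 -0.2804] x [0.484  0.5018]
top 0.146 31 med [ 0.4906 -0.3003  0.1499] y [-0.325  -0.2759] x [0.4852 0.4952]
scene 0.118 44 med [ 0.5077 -0.2932  0.127 ] y [-0.3258 -0.2738] x [0.4984 0.5161]
scene 0.135 26 med [ 0.5014 -0.2962  0.1406] y [-0.3236 -0.2737] x [0.4888 0.5102]
scene 0.146 18 med [ 0.4977 -0.2979  0.1483] y [-0.3193 -0.272 ] x [0.4907 0.5061]
units dp [-0.375 -0.91   4.057] twist 0.008
194 [5, 4, 4, 6, 4, 3, 4, 5, 5, 3, 5, 4, 5, 5, 4, 5, 4, 4, 5, 4]
196 [144, 144, 144, 144, 144, 144, 144, 144, 143, 144, 145, 144, 145, 144, 144, 5, 5, 5, 5, 5]
198 [145, 145, 145, 145, 145, 145, 146, 145, 146, 145, 145, 146, 144, 144, 145, 4, 3, 4, 4, 5]
200 [146, 146, 146, 146, 146, 146, 145, 146, 146, 145, 146, 146, 146, 146, 146, 131, 4, 4, 4, 4]
202 [147, 147, 147, 147, 147, 147, 147, 147, 147, 147, 147, 147, 147, 146, 147, 131, 4, 5, 4, 5]
204 [148, 148, 148, 147, 148, 148, 148, 148, 148, 148, 148, 148, 148, 148, 148, 130, 105, 104, 103, 104]
```

Emit:
step_arm(
  deltas=[
    {"dp": [-0.22,-0.4,0.4],"twist": 0},
    {"dp": [-0.22,-0.41,0.5],"twist": 0},
    {"dp": [0,0,0.6],"twist": 0},
    {"dp": [0,0,0.6],"twist": 0},
    {"dp": [0,0,0.6],"twist": 0},
    {"dp": [0,0,0.6],"twist": 0},
    {"dp": [0,0,0.5],"twist": 0},
    {"dp": [0,0,0.3],"twist": 0},
    {"dp": [0,0,0],"twist": 0},
    {"dp": [0,0,0],"twist": 0},
  ],
)

```text
time_s: 11.05
ee_pos: [0.5012, -0.2994, 0.1105]
eef_rot: [-3.141, 0.001, 3.04]
force: [0.0, 0.6, 0.5]
grip_width: 0.0938
grip_force: 0.0
```

Emit:
step_arm(
  deltas=[
    {"dp": [0,0,0],"twist": 0},
    {"dp": [0,0,0],"twist": 0},
    {"dp": [0,0,0],"twist": 0},
    {"dp": [0,0,0],"twist": 0},
    {"dp": [0,0,0],"twist": 0},
    {"dp": [0,0,0],"twist": 0},
  ],
  gripper=-0.2,
  squeeze=45,
)

```text
time_s: 11.65
ee_pos: [0.5008, -0.2992, 0.1095]
eef_rot: [-3.141, 0.0, 3.04]
force: [-0.5, 1.0, 2.3]
grip_width: 0.0497
grip_force: 44.3
```

Emit:
step_arm(
  deltas=[
    {"dp": [0,0,-0.2],"twist": 0},
    {"dp": [0,0,-0.3],"twist": 0},
    {"dp": [0,0,-0.4],"twist": 0},
    {"dp": [0,0,-0.5],"twist": 0},
    {"dp": [0,0,-0.6],"twist": 0},
    {"dp": [0,0,-0.6],"twist": 0},
    {"dp": [0,0,-0.6],"twist": 0},
    {"dp": [0,0,-0.6],"twist": 0},
    {"dp": [0,0,-0.6],"twist": 0},
    {"dp": [0,0,-0.4],"twist": 0},
    {"dp": [0,0,0],"twist": 0},
    {"dp": [0,0,0],"twist": 0},
  ],
)

```text
time_s: 12.85
ee_pos: [0.5007, -0.299, 0.3014]
eef_rot: [-3.142, 0.0, 3.04]
force: [-0.7, 0.4, -1.8]
grip_width: 0.0496
grip_force: 45.0
```

```bash
cat > hand.py <<'E'
from h import *
def look(k=3):
    o=ctrl.get_obs(); c,T=T_cam('wrist',o); D=[]
    for i in range(k):
        p,d=ctrl.camera('wrist'); D.append(np.where(d>0,d,np.nan))
    d=np.nan_to_num(np.nanmedian(D,0)); W=cloud('wrist',d,T); M=R.from_euler('xyz',o['eef_rot']).as_matrix()
    return o,p,d,W,(W-o['ee_pos'])@M   # last: tool frame
E
python3 - <<'E'
from hand import *
o,p,d,W,Q=look(); np.savez('hand1.npz',p=p,d=d,Q=Q); save('hand1.png',p)
m=(d>0)&(Q[...,2]>-.03)&(Q[...,2]<.12)&(abs(Q[...,0])<.1)&(abs(Q[...,1])<.08)
q=Q[m]; print(o['time_s'],o['ee_pos'],o['grip_width'],o['grip_force'],m.sum(),np.round(np.percentile(q,[1,50,99],axis=0),4).tolist())
for a in np.arange(-.03,.11,.01):
    s=q[(q[:,2]>a)&(q[:,2]<a+.01)]
    if len(s)>4: print(round(a,2),len(s),'x',np.round(np.percentile(s[:,0],[2,50,98]),4),'y',np.round(np.percentile(s[:,1],[1,99]),4))
n='scene'; p,dd=ctrl.camera(n); np.savez('scene1.npz',p=p,d=dd); Ws=cloud(n,dd).reshape(-1,3)
M=R.from_euler('xyz',o['eef_rot']).as_matrix(); Qs=(Ws-o['ee_pos'])@M
s=Qs[(Qs[:,2]>.03)&(Qs[:,2]<.1)&(abs(Qs[:,0])<.1)&(abs(Qs[:,1])<.075)]
if len(s)>10:
    nn=np.linalg.svd(s-s.mean(0),full_matrices=False)[2][2]; print('scene plate',len(s),s.mean(0),nn,np.degrees(np.arctan2(nn[2],nn[0])))
E
```

```text
12.85 [ 0.5006882  -0.29903623  0.3013846 ] 0.049605754947597586 44.98791575431824 1764 [[-0.0244, -0.0628, -0.0296], [0.0084, 0.0009, -0.0094], [0.0103, 0.0648, 0.0374]]
-0.03 481 x [-0.0059  0.0098  0.0103] y [-0.0352  0.0376]
-0.02 382 x [0.0029 0.0098 0.0103] y [-0.0351  0.0376]
-0.01 328 x [-0.0035  0.0087  0.0102] y [-0.034   0.0365]
0.0 518 x [-0.0137 -0.0108 -0.0044] y [-0.0637  0.0655]
0.02 37 x [-0.0203 -0.0196 -0.0184] y [-0.0633  0.0652]
0.05 18 x [-0.0321 -0.0316 -0.031 ] y [-0.0633  0.0653]
scene plate 309 [-0.03753264  0.00524331  0.05437747] [-0.91188528 -0.00450168 -0.41042048] -155.76848742455036
```

View pics/hand1.png

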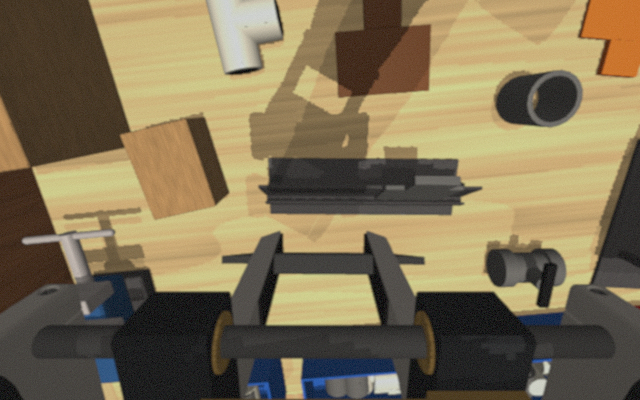

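The divider is held by its tab, plate edges at (223,260) and (423,260), and nothing else has moved. Lean is about 24–25°. I measure the shoulder in the tool frame and work out the insertion poses.

Run:
```python
from hand import *
z=np.load('hand1.npz'); Q=z['Q']; d=z['d']
m=(d>0)&(Q[...,2]>-.01)&(Q[...,2]<.11)&(abs(Q[...,0])<.08)&(abs(Q[...,1])<.075)&(abs(Q[...,1])>.041)
q=Q[m]; print(len(q))
for a in np.arange(-.002,.012,.001):
    s=q[(q[:,2]>=a)&(q[:,2]<a+.001)]
    if len(s)>2: print(round(a,3),len(s),np.round([s[:,0].min(),np.median(s[:,0]),s[:,0].max()],4))
s=q[q[:,2]<.015]; L=s[s[:,1]<0];Rr=s[s[:,1]>0]; print('L',L.mean(0),'R',Rr.mean(0),len(L),len(Rr))
# outline x extents for the tab top
t=Q[(d>0)&(Q[...,2]>-.045)&(Q[...,2]<-.02)&(abs(Q[...,1])<.02)&(abs(Q[...,0])<.03)]
print('tab top',len(t),np.round(np.percentile(t,[2,50,98],axis=0),4).tolist())
v=q[q[:,2]>.015]; print('side pts',np.round(v[np.argsort(v[:,2])][::6],4).tolist())
sc=np.load('scene1.npz')
o=ctrl.get_obs(); M=R.from_euler('xyz',o['eef_rot']).as_matrix(); Qs=(cloud('scene',sc['d']).reshape(-1,3)-o['ee_pos'])@M
s=Qs[(Qs[:,2]>.012)&(Qs[:,2]<.1)&(abs(Qs[:,0])<.1)&(abs(Qs[:,1])<.072)]
for _ in range(3):
    c=s.mean(0); nn=np.linalg.svd(s-c,full_matrices=False)[2][2]; s=s[abs((s-c)@nn)<.004]
print('scene',len(s),c,nn,np.degrees(np.arctan2(nn[2],nn[0])),np.round(np.percentile(s,[1,99],axis=0),4).tolist())
```

```text
546
0.001 33 [-0.0136 -0.0127 -0.0119]
0.002 149 [-0.0141 -0.0123 -0.0096]
0.003 206 [-0.0137 -0.0106 -0.0085]
0.004 50 [-0.0113 -0.0097 -0.0084]
0.005 12 [-0.01   -0.0091 -0.0088]
0.006 17 [-0.0105 -0.0097 -0.0093]
0.007 19 [-0.011  -0.0101 -0.0097]
0.008 5 [-0.0113 -0.0111 -0.011 ]
L [-0.01066922 -0.0549881   0.00351493] R [-0.01150043  0.05736938  0.00353175] 252 239
tab top 1684 [[0.0036, -0.0191, -0.0397], [0.008, -0.0001, -0.0375], [0.0121, 0.0193, -0.0265]]
side pts [[-0.0192, 0.0532, 0.0258], [-0.0194, 0.0576, 0.0262], [-0.0189, -0.0588, 0.027], [-0.02, 0.0637, 0.0273], [-0.0193, -0.054, 0.0277], [-0.0206, 0.0655, 0.0285], [-0.0202, -0.0508, 0.0295], [-0.0313, 0.063, 0.0517], [-0.0317, -0.0635, 0.0543], [-0.0322, -0.0589, 0.0555]]
scene 404 [-0.03362892  0.00371036  0.04474998] [-0.90725201 -0.00711508 -0.42052725] -155.13144835102892 [[-0.0495, -0.0634, 0.013], [-0.0176, 0.0668, 0.0779]]
```

Emit:
step_arm(
  deltas=[
    {"dp": [0,0.3,0],"twist": 0},
    {"dp": [0.03,0.6,0],"twist": 0},
    {"dp": [0.04,0.85,0],"twist": 0},
    {"dp": [0.04,0.85,0],"twist": 0},
    {"dp": [0.04,0.85,0],"twist": 0},
    {"dp": [0.04,0.85,0],"twist": 0},
    {"dp": [0.04,0.85,0],"twist": 0},
    {"dp": [0.04,0.85,0],"twist": 0},
    {"dp": [0.04,0.85,0],"twist": 0},
    {"dp": [0.04,0.85,0],"twist": 0},
    {"dp": [0.04,0.85,0],"twist": 0},
    {"dp": [0.04,0.85,0],"twist": 0},
  ],
)

```text
time_s: 14.25
ee_pos: [0.5211, 0.0788, 0.3013]
eef_rot: [3.142, -0.0, 3.041]
force: [-0.3, -0.8, -0.6]
grip_width: 0.0494
grip_force: 45.0
```

Emit:
step_arm(
  deltas=[
    {"dp": [0.04,0.85,0],"twist": 0},
    {"dp": [0.04,0.85,0],"twist": 0},
    {"dp": [0.04,0.85,0],"twist": 0},
    {"dp": [0.03,0.85,0],"twist": 0},
    {"dp": [0,0.6,0],"twist": 0},
    {"dp": [0,0.3,0],"twist": 0.4},
    {"dp": [0,0,0],"twist": 0.33},
    {"dp": [0,0,0],"twist": 0},
    {"dp": [0,0,0],"twist": 0},
  ],
)

```text
time_s: 15.15
ee_pos: [0.533, 0.2478, 0.3015]
eef_rot: [-3.142, 0.0, 2.989]
force: [-0.1, -0.1, -1.3]
grip_width: 0.0498
grip_force: 45.0
```

```bash
cat >> hand.py <<'E'
S=np.array([.5906,.2404,.1462]); bz=np.array([-.4935,.077,.8663]); bx=np.array([.8555,-.1338,.5])
def shoulder():
    o,p,d,W,Q=look()
    m=(d>0)&(Q[...,2]>-.004)&(Q[...,2]<.006)&(abs(Q[...,0]+.011)<.012)&(abs(Q[...,1])<.075)&(abs(Q[...,1])>.041)
    q=Q[m]; L=q[q[:,1]<0];Rr=q[q[:,1]>0]; print('t',o['time_s'],'ee',np.round(o['ee_pos'],4),'yaw',o['eef_rot'][2],'F',np.round(o['force'],1))
    print('shoulder',np.round(L.mean(0),4),np.round(Rr.mean(0),4),'y ext',np.round(np.percentile(q[:,1],[1,99]),4)); return o,p,d,W,Q
def tool_for(z,b=(-.0466,.001,.0805),dx=0,dy=0):
    o=ctrl.get_obs(); M=R.from_euler('xyz',o['eef_rot']).as_matrix()
    g=S+(z-.088)*bz+dx*bx-M@np.array(b); g=g-o['ee_pos']; return M.T@g/.04
E
python3 - <<'E'
from hand import *
o,p,d,W,Q=shoulder(); np.savez('hand2.npz',p=p,d=d,Q=Q)
for z in(.150,.108,.088,.076,.066): print(z,np.round(tool_for(z),3))
E
```

```text
t 15.15 ee [0.533  0.2478 0.3015] yaw 2.9892710230683726 F [-0.1 -0.1 -1.3]
shoulder [-0.0107 -0.0552  0.0032] [-0.0115  0.0572  0.0031] y ext [-0.0636  0.0655]
0.15 [0.493 0.012 0.531]
0.108 [-0.031  0.011  1.441]
0.088 [-0.281  0.01   1.874]
0.076 [-0.43   0.01   2.134]
0.066 [-0.555  0.01   2.351]
```

Emit:
step_arm(
  deltas=[
    {"dp": [0,0.01,0.3],"twist": 0},
    {"dp": [0,0,0.5],"twist": 0},
    {"dp": [-0.05,0,0.4],"twist": 0},
    {"dp": [-0.05,0,0.3],"twist": 0},
    {"dp": [-0.05,0,0.15],"twist": 0},
    {"dp": [0,0,0],"twist": 0},
    {"dp": [0,0,0],"twist": 0},
  ],
)

```text
time_s: 16.0
ee_pos: [0.5393, 0.2479, 0.236]
eef_rot: [3.141, 0.001, 2.989]
force: [0.0, 0.2, 0.7]
grip_width: 0.0498
grip_force: 45.0
```

Run:
```python
from hand import *
o,p,d,W,Q=shoulder(); np.savez('hand3.npz',p=p,d=d,Q=Q)
for z in(.098,.088,.076,.066): print(z,np.round(tool_for(z),3))
cw=p[60:280,210:440]; cs,_=ctrl.camera('scene'); cs=cs[195:285,290:410]
save('chk.png',np.hstack([cv2.resize(cw,(396,379),interpolation=cv2.INTER_CUBIC),cv2.resize(cs,(400,379),interpolation=cv2.INTER_CUBIC)]))
```

```text
t 16.0 ee [0.5393 0.2479 0.236 ] yaw 2.989319790139564 F [0.  0.2 0.7]
shoulder [-0.0107 -0.0552  0.0032] [-0.0115  0.0572  0.0032] y ext [-0.0637  0.0655]
0.098 [-0.005 -0.019  0.02 ]
0.088 [-0.13  -0.02   0.237]
0.076 [-0.28  -0.02   0.497]
0.066 [-0.404 -0.021  0.714]
```

View pics/chk.png

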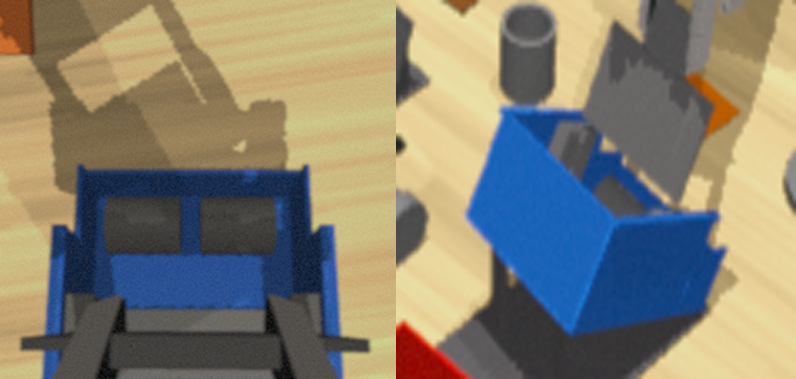

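The wrist crop shows the plate's edge (195,345) crossing both posts. The scene crop shows the plate above the guide and clear of the walls. I lower it gently and feel for the slot.

Emit:
step_arm(
  deltas=[
    {"dp": [-0.055,-0.02,0.107],"twist": 0},
    {"dp": [-0.05,0,0.087],"twist": 0},
    {"dp": [0,0,0],"twist": 0},
    {"dp": [-0.04,0,0.07],"twist": 0},
    {"dp": [-0.04,0,0.07],"twist": 0},
    {"dp": [0,0,0],"twist": 0},
  ],
  squeeze=25,
)

```text
time_s: 16.8
ee_pos: [0.5464, 0.2459, 0.2215]
eef_rot: [-3.141, -0.001, 2.989]
force: [-0.1, 0.1, -1.1]
grip_width: 0.05
grip_force: 25.0
```

Run:
```python
from hand import *
shoulder()
for z in(.088,.082,.076): print(z,np.round(tool_for(z),3))
```

```text
t 16.8 ee [0.5464 0.2459 0.2215] yaw 2.9892568447984837 F [-0.1  0.1 -1.1]
shoulder [-0.0107 -0.0551  0.0032] [-0.0115  0.0571  0.0032] y ext [-0.0637  0.0656]
0.088 [ 0.05   0.005 -0.114]
0.082 [-0.025  0.004  0.016]
0.076 [-0.1    0.004  0.146]
```

Emit:
step_arm(
  deltas=[
    {"dp": [-0.05,0,0.087],"twist": 0},
    {"dp": [-0.05,0,0.087],"twist": 0},
    {"dp": [-0.05,0,0.087],"twist": 0},
    {"dp": [0,0,0],"twist": 0},
    {"dp": [0,0,0],"twist": 0},
  ],
)

```text
time_s: 17.45
ee_pos: [0.5523, 0.245, 0.2115]
eef_rot: [-3.141, -0.0, 2.989]
force: [-0.1, -0.2, -1.0]
grip_width: 0.0501
grip_force: 25.0
```

Run:
```python
from hand import *
shoulder()
for z in(.070,.062): print(z,np.round(tool_for(z),3))
```

```text
t 17.45 ee [0.5523 0.245  0.2115] yaw 2.9892639508559835 F [-0.1 -0.2 -1. ]
shoulder [-0.0106 -0.0551  0.0033] [-0.0114  0.0573  0.0032] y ext [-0.0636  0.0656]
0.07 [-0.027  0.004  0.016]
0.062 [-0.126  0.004  0.189]
```

Emit:
step_arm(
  deltas=[
    {"dp": [-0.036,0,0.095],"twist": 0},
    {"dp": [-0.036,0,0.095],"twist": 0},
    {"dp": [-0.036,0,0.095],"twist": 0},
    {"dp": [0,0,0],"twist": 0},
  ],
  squeeze=15,
)

```text
time_s: 18.0
ee_pos: [0.5568, 0.2443, 0.1997]
eef_rot: [-3.141, 0.0, 2.989]
force: [1.9, -0.1, -0.1]
grip_width: 0.0498
grip_force: 15.0
```

Emit:
step_arm(
  deltas=[
    {"dp": [-0.036,0,0.095],"twist": 0},
    {"dp": [-0.036,0,0.095],"twist": 0},
    {"dp": [0,0,0],"twist": 0},
  ],
)

```text
time_s: 18.3
ee_pos: [0.5594, 0.2439, 0.192]
eef_rot: [-3.141, -0.0, 2.989]
force: [2.1, -0.4, -0.9]
grip_width: 0.0501
grip_force: 15.0
```

Run:
```python
from hand import *
shoulder()
for z in(.054,.05,.046): print(z,np.round(tool_for(z),3))
```

```text
t 18.3 ee [0.5594 0.2439 0.192 ] yaw 2.9891953719644855 F [ 2.1 -0.4 -0.9]
shoulder [-0.0115 -0.0551  0.003 ] [-0.0116  0.0576  0.003 ] y ext [-0.0635  0.0659]
0.054 [-0.047  0.006 -0.12 ]
0.05 [-0.097  0.006 -0.033]
0.046 [-0.147  0.006  0.054]
```

Emit:
step_arm(
  deltas=[
    {"dp": [-0.036,0,0.095],"twist": 0},
    {"dp": [-0.036,0,0.095],"twist": 0},
    {"dp": [-0.036,0,0.095],"twist": 0},
    {"dp": [0,0,0],"twist": 0},
  ],
)

```text
time_s: 18.85
ee_pos: [0.5637, 0.2432, 0.1805]
eef_rot: [-3.141, -0.001, 2.989]
force: [1.9, -0.5, -0.5]
grip_width: 0.0498
grip_force: 15.0
```

Emit:
step_arm(
  deltas=[
    {"dp": [-0.036,0,0.095],"twist": 0},
    {"dp": [-0.036,0,0.095],"twist": 0},
    {"dp": [0,0,0],"twist": 0},
  ],
)

```text
time_s: 19.15
ee_pos: [0.5665, 0.2428, 0.1729]
eef_rot: [-3.141, -0.001, 2.989]
force: [2.1, 0.1, -0.5]
grip_width: 0.0501
grip_force: 15.0
```

Run:
```python
from hand import *
shoulder()
c=ctrl.get_obs()['ee_pos']
# grip point in bin coordinates relative to the slot line at home
g=c+[0,0,.019]; r=g-S; print('grip bin x,z(mm)',r@bx*1e3,88+r@bz*1e3,'home z',7+109.6)
```

```text
t 19.15 ee [0.5665 0.2428 0.1729] yaw 2.9892896666282827 F [ 2.1  0.1 -0.5]
shoulder [-0.0126 -0.0555  0.0025] [-0.0127  0.0579  0.0025] y ext [-0.0634  0.0659]
grip bin x,z(mm) 2.0866860124752193 140.2407201414362 home z 116.6
```

Emit:
step_arm(
  deltas=[
    {"dp": [-0.041,0,0.092],"twist": 0},
    {"dp": [-0.041,0,0.092],"twist": 0},
    {"dp": [-0.041,0,0.092],"twist": 0},
    {"dp": [0,0,0],"twist": 0},
  ],
)

```text
time_s: 19.7
ee_pos: [0.5714, 0.242, 0.1619]
eef_rot: [-3.141, -0.0, 2.989]
force: [1.2, -0.4, -0.4]
grip_width: 0.0497
grip_force: 15.0
```

Emit:
step_arm(
  deltas=[
    {"dp": [-0.041,0,0.092],"twist": 0},
    {"dp": [-0.02,0,0.046],"twist": 0},
    {"dp": [0,0,0],"twist": 0},
  ],
)

```text
time_s: 20.0
ee_pos: [0.5738, 0.2417, 0.1567]
eef_rot: [-3.141, -0.0, 2.989]
force: [2.1, -0.5, -0.4]
grip_width: 0.0497
grip_force: 15.0
```

Emit:
step_arm(
  deltas=[
    {"dp": [-0.012,0,0.023],"twist": 0},
    {"dp": [-0.012,0,0.023],"twist": 0},
    {"dp": [0,0,0],"twist": 0},
  ],
)

```text
time_s: 20.3
ee_pos: [0.5747, 0.2416, 0.1552]
eef_rot: [3.142, 0.0, 2.989]
force: [3.0, -0.2, -1.7]
grip_width: 0.0498
grip_force: 15.0
```

Emit:
step_arm(
  deltas=[
    {"dp": [-0.012,0,0.022],"twist": 0},
    {"dp": [0,0,0],"twist": 0},
  ],
)

```text
time_s: 20.5
ee_pos: [0.5752, 0.2416, 0.1544]
eef_rot: [3.142, 0.0, 2.989]
force: [1.3, -0.0, -0.3]
grip_width: 0.0503
grip_force: 15.0
```

Emit:
step_arm(
  deltas=[
    {"dp": [-0.012,0,0.022],"twist": 0},
    {"dp": [0,0,0],"twist": 0},
  ],
)

```text
time_s: 20.7
ee_pos: [0.5757, 0.2415, 0.1534]
eef_rot: [3.142, 0.0, 2.989]
force: [1.9, -0.0, -0.4]
grip_width: 0.0493
grip_force: 15.0
```

Run:
```python
from hand import *
shoulder()
g=ctrl.get_obs()['ee_pos']+[0,0,.019]; r=g-S; print('grip bin x,z(mm)',r@bx*1e3,88+r@bz*1e3,'home z',7+109.6)
```

```text
t 20.7 ee [0.5757 0.2415 0.1534] yaw 2.989444190672695 F [ 1.9 -0.  -0.4]
shoulder [-0.0149 -0.0649  0.0023] [-0.0154  0.0654  0.0024] y ext [-0.0746  0.0746]
grip bin x,z(mm) 0.20975153892686427 118.16210901159211 home z 116.6
```

Emit:
step_arm(
  deltas=[
    {"dp": [-0.012,0,0.022],"twist": 0},
    {"dp": [0,0,0],"twist": 0},
  ],
)

```text
time_s: 21.05
ee_pos: [0.5761, 0.2415, 0.1528]
eef_rot: [3.141, -0.0, 2.989]
force: [-0.7, -0.4, 1.9]
grip_width: 0.0497
grip_force: 15.0
```

Emit:
step_arm(
  deltas=[
    {"dp": [-0.012,0,0.022],"twist": 0},
    {"dp": [0,0,0],"twist": 0},
  ],
)

```text
time_s: 21.25
ee_pos: [0.5763, 0.2415, 0.1527]
eef_rot: [3.141, -0.0, 2.99]
force: [-4.9, -0.5, 11.3]
grip_width: 0.0495
grip_force: 15.0
```

Emit:
step_arm(
  deltas=[
    {"dp": [-0.012,0,0.022],"twist": 0},
    {"dp": [0,0,0],"twist": 0},
  ],
)

```text
time_s: 21.45
ee_pos: [0.5767, 0.2415, 0.1526]
eef_rot: [3.141, -0.0, 2.99]
force: [-8.6, -1.6, 16.5]
grip_width: 0.0499
grip_force: 15.0
```

The bottom edge stands on the guide floor: force rises along the bin's z at the expected depth. I ease off the push, open, and back away.

Emit:
step_arm(
  deltas=[
    {"dp": [0.02,0,-0.04],"twist": 0},
    {"dp": [0,0,0],"twist": 0},
  ],
)

```text
time_s: 21.65
ee_pos: [0.5763, 0.2414, 0.1526]
eef_rot: [3.142, 0.0, 2.989]
force: [1.3, 0.2, 1.3]
grip_width: 0.0496
grip_force: 15.0
```

Emit:
step_arm(
  deltas=[
    {"dp": [0,0,0],"twist": 0},
    {"dp": [0,0,0],"twist": 0},
    {"dp": [0,0,0],"twist": 0},
    {"dp": [0,0,0],"twist": 0},
    {"dp": [0,0,0],"twist": 0},
  ],
  gripper=0.5,
)

```text
time_s: 22.15
ee_pos: [0.5763, 0.2414, 0.1523]
eef_rot: [-3.142, -0.0, 2.989]
force: [-0.2, 0.2, -0.4]
grip_width: 0.0708
grip_force: 0.0
```

Emit:
step_arm(
  deltas=[
    {"dp": [0.1,0,-0.2],"twist": 0},
    {"dp": [0.2,0,-0.4],"twist": 0},
    {"dp": [0.3,0,-0.6],"twist": 0},
    {"dp": [0.3,0,-0.7],"twist": 0},
    {"dp": [0.3,0,-0.7],"twist": 0},
    {"dp": [0,0,0],"twist": 0},
    {"dp": [0,0,0],"twist": 0},
  ],
)

```text
time_s: 22.85
ee_pos: [0.5286, 0.2488, 0.2579]
eef_rot: [3.141, 0.002, 2.99]
force: [-0.8, -0.6, -0.8]
grip_width: 0.0711
grip_force: 0.0
```

Run:
```python
from hand import *
o,p,d,W,Q=look(); print(o['time_s'],o['ee_pos'],np.round(o['force'],1),o['grip_width'])
r=W-S; B=np.stack([r@bx,r@np.cross(bz,bx),r@bz+.088],-1)
m=(d>0)&(abs(B[...,0])<.03)&(abs(B[...,1])<.03)&(B[...,2]>.1)&(B[...,2]<.15); q=B[m]; print('tab',m.sum(),np.round(np.percentile(q,[1,50,99],axis=0)*1e3,1).tolist())
t=q[q[:,2]>.132]; print('tab top x',np.round(np.percentile(t[:,0],[2,98])*1e3,1)) if len(t) else 0
m=(d>0)&(abs(B[...,0])<.03)&(abs(B[...,1])>.03)&(abs(B[...,1])<.052)&(B[...,2]>.07)&(B[...,2]<.11); q=B[m]; print('shoulder',m.sum(),np.round(np.percentile(q,[2,50,98],axis=0)*1e3,1).tolist())
sc,_=ctrl.camera('scene'); cs=sc[170:290,230:410]
save('end.png',np.hstack([cv2.resize(p[40:340,180:460],(373,400)),cv2.resize(cs,(425,400),interpolation=cv2.INTER_CUBIC)]))
```

```text
22.85 [0.52856334 0.24884437 0.25787376] [-0.8 -0.6 -0.8] 0.07106654005386079
tab 795 [[-5.0, -24.3, 102.9], [0.3, -0.1, 138.2], [4.6, 24.8, 139.7]]
tab top x [-5.   4.4]
shoulder 304 [[-2.9, -51.1, 71.6], [0.2, 30.0, 92.9], [2.3, 51.1, 94.4]]
```

View pics/end.png

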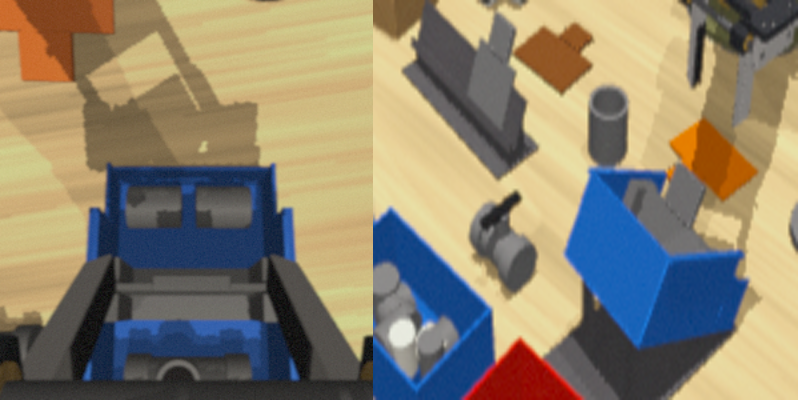

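The divider stands in both slots: shoulder at bin z 92.9 (home 92), tab top at 138 (home 137), x and y within 1 mm, square. The narrow divider is still in its rest at crop (490,85), and the fingers are clear.

```bash
python3 -c "
from station import ctrl
print(ctrl.hand_in())"
```

```text
the job is handed in; nothing more can be done
None
```

I slid the wider divider down the guide's slot, let it go and handed the job in at about 23 s. It measured fully home to about 1 mm and square to the bin, and the narrower divider and other items were left where they stood. The hand-in returned no verdict.

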